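# Fit the adapter flange onto the studs of the fixture drive

### The job

Pick up the square adapter flange by its blue neck and fit it on the fixture drive: lower it over the centre pilot, turn it under light pressure until its four holes find the four brass studs, slide it down fully home, flat on the spindle face, and let go. Be gentle: never lean hard on the studs or drop the flange on them, and leave the bottle, the solder spool and the screwdriver where they are.

Things in the scene. Friction and masses are not known exactly. Their poses are not given: they have to be found in the camera images.
- flange_neck (a point): Loose adapter flange, about 0.3 kg: aluminium plate 80x80x10 mm, and on it a square blue hollow neck, 30x30 mm outside, 36 mm tall, sides parallel to the plate's. Point: on the axis half-way up the neck, 28 mm above the plate's underside, 18 mm below the neck's top. x, y along the sides, z up. Starts lying flat on the bench. It fits in any of the four quarter turns.
- flange: The same flange; this point is the centre of its plate's underside, same axes. Right through the plate go a centre bore of 17.5 mm and four 10 mm holes at (+-26, +-26) mm in its own x, y.
- seat (a point): Centre of the drive's spindle face, 55 mm above the bench: flat steel disc, 100 mm diameter, where the flange shall lie; z up, x and y along the foot's sides, NOT along the studs. From it rise four brass studs, 8 mm diameter, 14 mm tall (edge of the top rounded off by 0.5 mm), in a square at (+-26, +-26) mm of the spindle's own axes, which are turned from these by an angle within +-35 degrees that is not reported.
- pilot_tip (a point): Tip of the steel centre pilot on the spindle axis, 30 mm above the face: 16 mm diameter, straight up to 22 mm above the face, then a cone to 7 mm at the tip. A flange over the pilot but not matched rests on the stud tips, underside 14 mm above the face, and can be turned there; where holes and studs match, it sinks. The stud angle must be seen or felt like this.
- drive: The fixture drive, fixed to the bench: square steel foot 130x130x10 mm, grey housing 94x94 mm and on it the spindle with face, pilot and studs. Origin: centre of the foot's underside on the bench. A stiff brake (4 N m) holds the spindle: it does not turn by hand.
- bottle: Bystander: white dropper bottle with a red cap, 55 mm diameter, 122 mm tall, upright. Origin: centre of its underside.
- spool: Bystander: black spool of solder wire, 59x72 mm, 41 mm tall. Origin: centre of its underside.
- screwdriver: Bystander: small screwdriver with a red handle, lying, 22x178x23 mm, long along its own y. Origin: centre of its underside.

How it is judged:
On the way, in this order (a step that is already met when the one before it is completed fails the run):
1. the flange is lifted clear of the bench (height (world z) of flange above 0.065 m), for 0.1 s.
2. the flange is over the pilot, above the spindle face (horizontal distance between flange and seat below 0.008 m and z of flange in the frame of seat between 0.008 and 0.06 m), for 0.1 s.
At the end, for the whole second after the job is handed in: The flange lies flat on the spindle face with all four studs through its holes: its underside within 2 mm of the face, its centre within 3 mm of the spindle axis, neck up and upright within 2 degrees, at rest and released (horizontal distance between flange and seat below 0.003 m and z of flange in the frame of seat between -0.002 and 0.002 m and angle between flange's own z axis and vertical below 0.035 rad and linear speed of flange below 0.01 m/s); the robot touches nothing.
It fails at once if the flange is pressed or dropped on the drive with more than 60 N (contact force between flange and drive above 60 N).
It fails at once if a bystander (bottle, spool or screwdriver) is moved by more than 20 mm (distance of any of bottle, spool, screwdriver from where it was at the start of the episode above 0.02 m).
It also fails if it takes over 72 s, if anything falls off the work surface, if the arm or the gripper's body presses on something with over 40 N, if the wrist force passes 120 N, or if a joint passes its speed limit or range.

### The arm

A 6-joint arm with a two-finger parallel gripper is mounted at the origin on a cart in front of the work surface, level with it; the furniture and walls round the work are solid. World frame = base frame: x ahead of the robot, y to its left, z up, the work surface at z = 0. Lengths are in m, angles in rad, forces in N, time in s.
With the tool pointing down it reaches from about 0.325 to 0.9 m from the base axis. Payload 6.1 kg.
Tool frame: the origin (TCP) lies on the front face of the gripper's body, between the roots of the fingers; the fingertips stand 70 mm ahead of it and the grasp point (between the pads) lies ahead of it (robot.grip_depth is the z of the grasp point in the tool frame, in m); z points along the fingers, y is the direction in which the jaws open and shut (so a half turn about z gives the same grasp; the last joint's range is limited). The gripper opens to 87 mm and grips with 3 to 60 N. Pads are 19 mm wide; open, the fingers measure 117 mm over their backs; the gripper's body (75 mm by 190 mm) begins 51 mm behind the grasp point.
Start: joints at [1.01, 0.22, 1.526, -0, 1.395, -0.126], TCP at [0.263, 0.567, 0.292] pointing down, gripper open.
Joint ranges: [-2.98, 2.98], [-0.91, 2.08], [0.09, 2.57], [-1.24, 4.39], [0.2, 2.65], [-2.68, 2.68]. Speed limits (rad/s): [2.57, 2.57, 3.01, 3.14, 3.14, 3.14].

### API

Orientations are given as a unit quaternion [x, y, z, w].
In Python, from bench import robot gives the robot as it stands.
- The arm moves only by the shell command python3 -m jog 'ROWS' [OPENING] [FORCE]. ROWS is JSON, a list of rows, each a list of 4 numbers: the shift along the world's x, y, z in mm, then the turn about the world's z in rad. A call has 1 to 20 rows; each row shifts and turns the commanded pose from where the row before left it; what a row does not reach is not made up. A row lasts 1/8 s, in which the tool goes at most 62.5 mm and 10.7 degrees, less where a joint would pass 70% of its speed; a pose out of reach is approached as far as the arm can. A call is refused whole if a number of a shift passes 62.5 or a number of a turn 0.188, either way. A call with a gripper value outside its range is refused whole. OPENING is the closure in counts, from 0 (fully open) to 255 (shut), set as the call begins (- or left out, the last holds). The fingers move at their own pace and stop on an object; FORCE is the grip in N (left out, the last holds). Time passes only in rows, so rows that do not move let the fingers close. It gives the time, the measured TCP pose, the force and the opening at its end, in the units of the state.
- robot.get_state(): the state, without advancing time (a new reading comes with each control period).
- robot.grab_frame(name): name is "scene" or "top" or "wrist"; returns a dict with "img" (480x640x3 uint8, red, green, blue), "mtx" (3x3 intrinsics, pixels), "camera_from_world" (4x4, takes a point from world to camera coordinates). Camera axes: x right, y up, looking along -z (the intrinsics and any distortion apply to the point x, -y, -z); pixel columns grow to the right and rows downward; lengths in m; the calibration is good to about 2 mm. A picture is of the moment at which its call begins. There is no depth.
- robot.finish_job(): hands the job in, once; it reports no verdict.
The state is a dict: "t": time; "q": joint angles; "joint_vel": joint speeds; "joint_torque": joint torques, N m; "position": TCP position; "tool_rot": TCP orientation; "ft_force": force on the tool from outside, world axes, zero at the start; "moment": the same for the moment, N m; "width": finger opening in m.
Only numpy, scipy, OpenCV 4.12 (cv2) and the standard library are available. Lean on these libraries where they do the work, as an engineer would, in place of code of your own. Each camera call takes 0.05 s, during which the arm holds its last target. There are 200 camera calls.

## Working session

There is one attempt and no reset: what is moved stays moved. The work goes in short steps, Python scripts to look and compute and a shell command to move; the robot and the scene stay as the last step left them, time stands still between calls to the robot, and variables do not carry over. Pictures are saved under pics/ and viewed, about 8 in all and at most 12, crops included, and the job is handed in when it is done.

```bash
mkdir -p pics; ls; python3 - <<'E'
from bench import robot
import cv2
s=robot.get_state();print(s,robot.grip_depth)
for n in("top","scene"):
    f=robot.grab_frame(n);cv2.imwrite(f"pics/{n}1.png",f["img"][:,:,::-1]);print(f["mtx"],f["camera_from_world"])
E
```

```text
pics
{'t': 0.0, 'q': array([ 1.00992756e+00,  2.21257767e-01,  1.52761563e+00, -5.97137189e-06,
        1.39470512e+00, -1.26105827e-01]), 'joint_vel': array([-7.64827062e-04,  2.53261710e-04, -2.24168550e-03,  7.37808102e-04,
       -5.00704437e-04,  8.83232024e-05]), 'joint_torque': array([-1.63758137e-03, -4.94593978e+01, -3.87384045e+01,  6.99508097e-02,
        5.71569835e-02, -1.61901917e-04]), 'position': array([0.26299207, 0.56643321, 0.29111514]), 'tool_rot': array([ 2.15672840e-01,  9.76465176e-01, -9.35921883e-04, -3.31625551e-04]), 'ft_force': array([ 0.13989115,  0.9111112 , -0.94473373]), 'moment': array([-0.00580214, -0.02371843,  0.05220066]), 'width': 0.08708080469105209} 0.051
[[514.08605218   0.         328.20644755]
 [  0.         514.08605218 233.813704  ]
 [  0.           0.           1.        ]] [[ 0.01955233 -0.99972591  0.01287697 -0.05943467]
 [ 0.99363687  0.0208589   0.11068281 -0.58338691]
 [-0.11092107  0.01063093  0.99377236 -0.95169668]
 [ 0.          0.          0.          1.        ]]
[[599.69000044   0.         316.92740922]
 [  0.         599.69000044 226.68552908]
 [  0.           0.           1.        ]] [[ 0.56617189 -0.82423887 -0.00892686 -0.37468008]
 [ 0.64286474  0.43475537  0.63064466 -0.40634288]
 [-0.51592084 -0.36279204  0.77602037 -0.80972436]
 [ 0.          0.          0.          1.        ]]
```

View pics/top1.png

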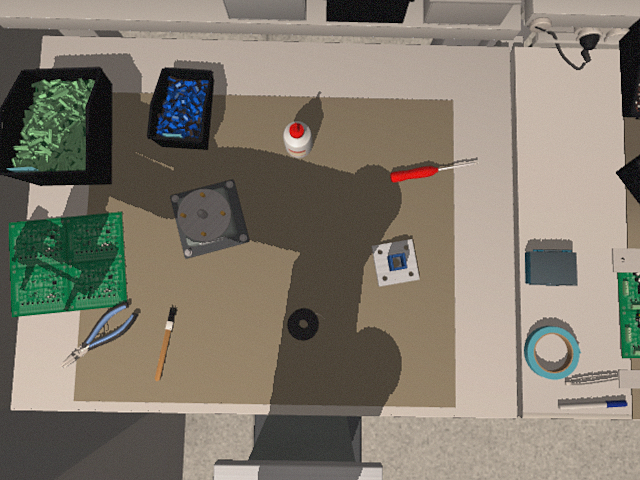

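View pics/scene1.png

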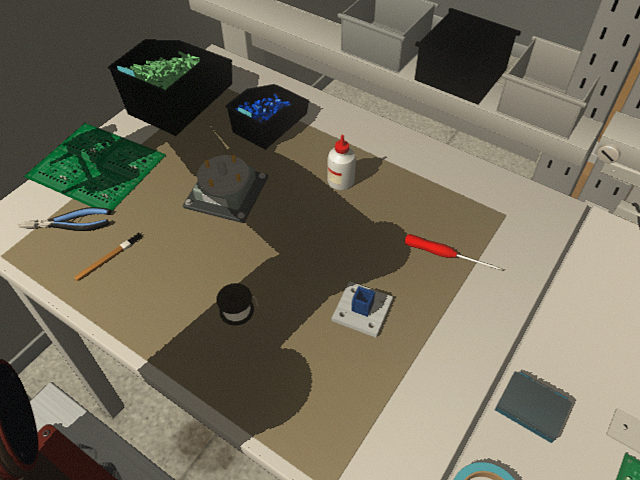

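The top view shows the flange at about (397,262), the drive at (208,217) with brass studs visible, the bottle at (297,140), the spool at (303,324) and the screwdriver at (435,172). The scene view agrees with this. I'll zoom in on the flange and drive.

```bash
cat > h.py <<'E'
import numpy as np, cv2
from bench import robot
def ray(f,p,z):
    "world point at height z seen at pixel p"
    K=f["mtx"];T=f["camera_from_world"];R=T[:3,:3];c=-R.T@T[:3,3]
    d=R.T@(np.diag([1,-1,-1])@np.linalg.inv(K)@[p[0],p[1],1.]);return c+d*(z-c[2])/d[2]
def proj(f,P):
    q=f["camera_from_world"]@np.r_[P,1];q=f["mtx"]@[q[0],-q[1],-q[2]];return q[:2]/q[2]
E
python3 - <<'E'
import cv2,numpy as np
a=cv2.imread("pics/top1.png")
A=cv2.resize(a[222:302,357:437],(400,400),interpolation=cv2.INTER_CUBIC)
B=cv2.resize(a[170:270,160:260],(400,400),interpolation=cv2.INTER_CUBIC)
cv2.imwrite("pics/c1.png",np.hstack([A,B]))
E
```

```text
(no output)
```

View pics/c1.png

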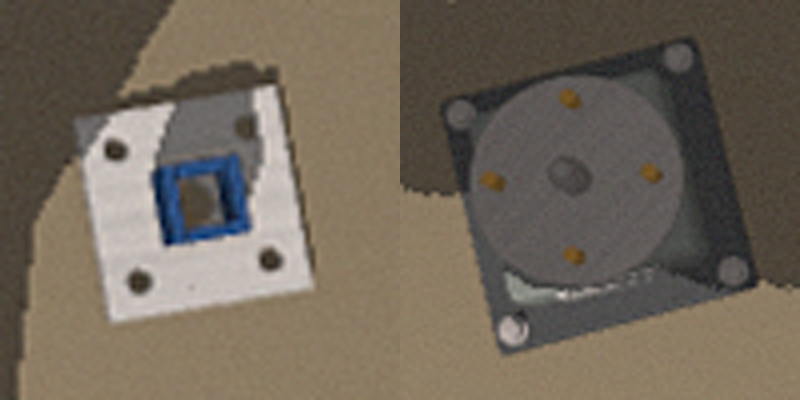

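```bash
cat > a.py <<'E'
from h import *
f=robot.grab_frame("top")
def up(pts,s,o): return (np.array(pts,float)+.5)/s-.5+o
def sq(name,pts,z):
    P=np.array([ray(f,p,z)[:2] for p in pts]);c=P.mean(0)
    d=(P-c)@[1,1j]; a=np.angle((d**4).sum())/4  # diagonals
    print(name,c.round(4),"r",np.abs(d).round(4),"diag ang deg",np.degrees(a).round(2),"side",np.degrees(a-np.pi/4).round(2))
F=np.array([357,222]);D=np.array([160,170])
sq("plate top",up([(76,118),(277,84),(313,289),(110,321)],5,F),.01)
sq("holes",up([(116,150),(246,128),(270,260),(139,283)],5,F),.01)
sq("neck top",up([(153,170),(238,155),(250,233),(165,246)],5,F),.046)
sq("foot",up([(42,103),(293,40),(357,286),(105,352)],4,D),.01)
sq("studs",up([(170,97),(252,172),(176,255),(93,180)],4,D),.066)
sq("disc",up([(177,73),(177,287),(70,180),(284,180)],4,D),.055)
print("pilot",ray(f,up([(167,173)],4,D)[0],.085))
for n,p,z in(("bottle",(297,137),.11),("spool",(303,324),.04),("sd",(414,174),.01),("sdtip",(477,160),.01)):print(n,ray(f,p,z))
E
python3 a.py
```

```text
plate top [ 0.5342 -0.18  ] r [0.0565 0.0572 0.0569 0.0568] diag ang deg -34.77 side -79.77
holes [ 0.5332 -0.1795] r [0.0367 0.037  0.0367 0.0371] diag ang deg -34.35 side -79.35
neck top [ 0.5328 -0.1777] r [0.0215 0.0223 0.0217 0.022 ] diag ang deg -35.25 side -80.25
foot [0.6129 0.1855] r [0.0905 0.0889 0.09   0.0889] diag ang deg -28.71 side -73.71
studs [0.6136 0.1857] r [0.0371 0.0366 0.037  0.0368] diag ang deg 4.49 side -40.51
disc [0.6134 0.1862] r [0.0508 0.0505 0.0499 0.05  ] diag ang deg 1.96 side -43.04
pilot [0.61204501 0.18389933 0.085     ]
bottle [0.74999649 0.01282601 0.11      ]
spool [ 0.41363323 -0.00386741  0.04      ]
sd [ 0.71031684 -0.21617509  0.01      ]
sdtip [ 0.74169543 -0.34233906  0.01      ]
```

```bash
python3 -m jog '[[20,-53,-8,-0.068],[20,-53,-8,-0.068],[20,-53,-8,-0.068],[20,-53,-8,-0.068],[20,-53,-8,-0.068],[20,-53,-8,-0.068],[19,-53,-8,-0.068],[19,-53,-8,-0.068],[19,-53,-8,-0.068],[19,-53,-8,-0.068],[19,-53,-8,-0.068],[19,-53,-8,-0.068],[19,-53,-8,-0.068],[18,-56,-7,-0.070],[0,0,0,0],[0,0,0,0]]' 0
python3 - <<'E'
from h import *
f=robot.grab_frame("wrist");cv2.imwrite("pics/w1.png",f["img"][:,:,::-1])
for z in (0,.01,.046):print(proj(f,[.5335,-.179,z]))
E
```

```text
t: 2.15
position: [0.5337, -0.1778, 0.1807]
tool_rot: [0.64, 0.768, 0.0, -0.001]
ft_force: [-0.1, -0.1, 0.6]
width: 0.0873
[324.75254788 233.94520912]
[324.72557913 237.1175795 ]
[324.61042169 250.66370171]
```

View pics/w1.png

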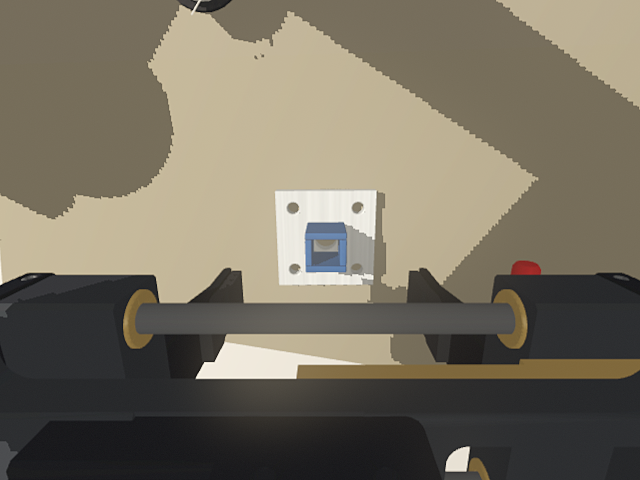

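The plate is square in the wrist view, with corners at about (276,191), (376,190), (378,284) and (276,286). The neck top runs from (305,232) to (347,272).

```bash
sed -i '/^sq(\|^print\|^for/d;/^f=/d' a.py; mv a.py b.py; cat > c.py <<'E'
from b import *
import b
f=b.f=robot.grab_frame("wrist")
sq("plate",[(276,191),(376,190),(377.5,284),(276,286)],.01)
sq("holes",[(292.5,208),(357.5,208),(357,269),(294,269)],.01)
sq("neck",[(305,232),(346.5,232),(347,272),(305,272)],.046)
s=robot.get_state();print(s["position"],2*np.degrees(np.arctan2(s["tool_rot"][1],s["tool_rot"][0]))-90)
E
python3 c.py
```

```text
plate [ 0.5354 -0.1804] r [0.0564 0.0565 0.0588 0.0596] diag ang deg -33.79 side -78.79
holes [ 0.5344 -0.1802] r [0.0369 0.0367 0.0373 0.037 ] diag ang deg -34.25 side -79.25
neck [ 0.5348 -0.1796] r [0.0211 0.0209 0.0215 0.0214] diag ang deg -34.29 side -79.29
[ 0.53393266 -0.17685723  0.18117987] 10.5118062101524
```

```bash
python3 -m jog '[[0.5,-2.5,-20,0],[0,0,-20,0],[0,0,-20,0],[0,0,-20,0],[0,0,-11,0],[0,0,-5,0],[0,0,0,0],[0,0,0,0]]' 0 
python3 -m jog '[[0,0,0,0],[0,0,0,0],[0,0,0,0],[0,0,0,0],[0,0,0,0],[0,0,0,0]]' 255 25
```

```text
t: 3.25
position: [0.5353, -0.181, 0.086]
tool_rot: [0.64, 0.768, 0.0, 0.001]
ft_force: [-0.6, 0.2, 1.1]
width: 0.0873
t: 4.0
position: [0.5348, -0.1806, 0.0852]
tool_rot: [0.64, 0.768, 0.0, -0.0]
ft_force: [-0.1, -0.0, -0.1]
width: 0.0349
```

```bash
python3 -m jog '[[0,0,0,0],[0,0,0,0],[0,0,0,0],[0,0,0,0]]' 
python3 -m jog '[[0,0,10,0],[0,0,20,0],[0,0,25,0],[0,0,25,0],[0,0,20,0],[0,0,10,0],[0,0,0,0],[0,0,0,0]]'
```

```text
t: 4.5
position: [0.5347, -0.1807, 0.0852]
tool_rot: [0.64, 0.768, -0.0, -0.0]
ft_force: [-0.4, 0.6, 0.2]
width: 0.0298
t: 5.5
position: [0.5342, -0.1804, 0.1944]
tool_rot: [0.64, 0.768, -0.0, -0.001]
ft_force: [-0.5, 0.4, -4.3]
width: 0.0294
```

```bash
python3 -m jog '[[6,25,0,0.06],[9,40,2,0.08],[10,46,2,0.08],[10,46,2,0.08],[10,46,2,0.08],[10,46,2,0.08],[10,46,0,0.08],[9,41,0,0.08],[5,30,0,0.06],[0,0,0,0],[0,0,0,0],[0,0,0,0]]'
python3 - <<'E'
from h import *
s=robot.get_state();print(s["position"],2*np.degrees(np.arctan2(s["tool_rot"][1],s["tool_rot"][0]))-90)
f=robot.grab_frame("wrist");cv2.imwrite("pics/w2.png",f["img"][:,:,::-1])
f=robot.grab_frame("top");cv2.imwrite("pics/t2.png",f["img"][:,:,::-1])
E
```

```text
t: 7.0
position: [0.6135, 0.1842, 0.2047]
tool_rot: [0.348, 0.938, -0.0, -0.0]
ft_force: [-0.6, -0.4, -4.1]
width: 0.03
[0.61353724 0.18419961 0.20467836] 49.299851687637016
```

View pics/w2.png

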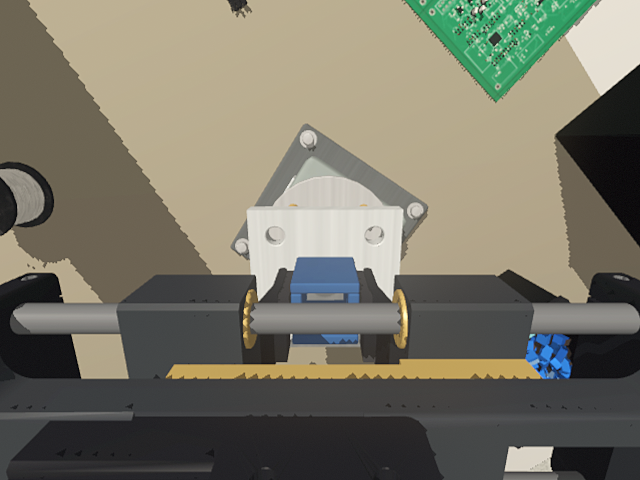

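The plate is held level, with its front corners at (247,209) and (403,207) and its holes at (275,235) and (374,235). The stud tips just show behind the edge at (293,205) and (363,205).

```bash
python3 - <<'E'
from h import *
f=robot.grab_frame("wrist")
s=robot.get_state();h=np.radians(2*np.degrees(np.arctan2(s["tool_rot"][1],s["tool_rot"][0]))-90)
y=np.array([np.cos(h),np.sin(h)]);x=np.array([-y[1],y[0]])
for n,a,b,d in(("corner",(247,209),(403,207),.04),("hole",(274.5,235),(374.5,235),.026)):
    A,B=ray(f,a,.1295)[:2],ray(f,b,.1295)[:2];m=(A+B)/2-s["position"][:2]
    print(n,"len",np.linalg.norm(B-A),"mid along jaw,perp",m@y,m@x,"ang",np.degrees(np.arctan2(*(B-A)[::-1])), "tcp jaw",np.degrees(h))
A,B=ray(f,(293,205),.069)[:2],ray(f,(363,205),.069)[:2];print("studs",A,B,np.linalg.norm(B-A),np.degrees(np.arctan2(*(B-A)[::-1])),(A+B)/2)
P=[ray(f,p,.01)[:2] for p in((308,139),(416,210),(241,247))];print("bolts",P,"centre",(P[1]+P[2])/2)
print(ray(f,(241,247),.02)[:2])
E
```

```text
corner len 0.07963240292132355 mid along jaw,perp -0.0005654460212949736 0.04087234879651281 ang 50.076368357026915 tcp jaw 49.30955069064177
hole len 0.052183137590279455 mid along jaw,perp -0.0007839823589212238 0.026586375397710315 ang 49.33557399630137 tcp jaw 49.30955069064177
studs [0.5750553  0.18782367] [0.6066563  0.22460365] 0.048491130764670765 49.33114615941575 [0.5908558  0.20621366]
bolts [array([0.54641889, 0.22308893]), array([0.65275156, 0.25526953]), array([0.57717585, 0.11526083])] centre [0.61496371 0.18526518]
[0.57652788 0.11929894]
```

```bash
python3 -m jog '[[0.5,1.5,-10,0],[0,0,-15,0],[0,0,-8,0],[0,0,0,0],[0,0,0,0]]'
python3 -m jog '[[0,0,-2,0],[0,0,-2,0],[0,0,-2,0],[0,0,-2,0],[0,0,0,0]]'
```

```text
t: 7.78
position: [0.6144, 0.1869, 0.1724]
tool_rot: [0.347, 0.938, 0.0, 0.0]
ft_force: [0.3, -0.3, -3.8]
width: 0.0299
t: 8.4
position: [0.6141, 0.1868, 0.1639]
tool_rot: [0.347, 0.938, -0.0, -0.0]
ft_force: [-0.4, -0.1, -4.0]
width: 0.03
```

```bash
python3 - <<'E'
from h import *
f=robot.grab_frame("scene");cv2.imwrite("pics/s2.png",cv2.resize(f["img"][60:300,100:340,::-1],(600,600)))
E
```

```text
(no output)
```

View pics/s2.png

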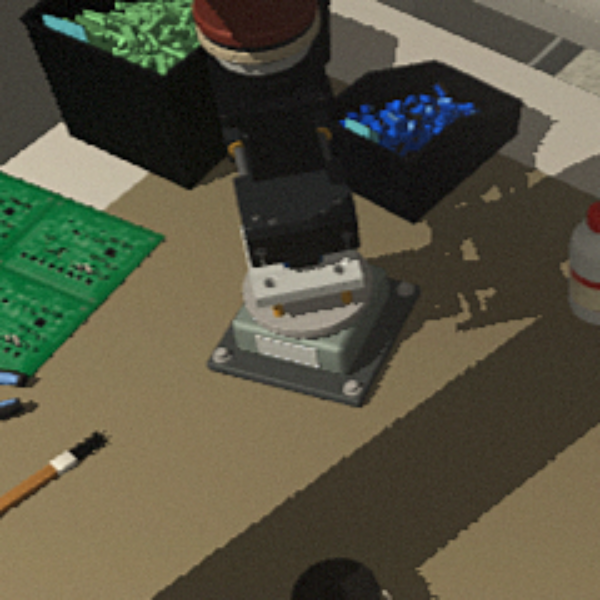

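The flange is over the pilot with no side load, and two studs show just under the front edge, in line with the holes. I'll go down gently.

```bash
python3 -m jog '[[0,0,-2,0],[0,0,-2,0],[0,0,-2,0],[0,0,-1,0],[0,0,-1,0],[0,0,0,0]]'
python3 -m jog '[[0,0,-1,0],[0,0,-1,0],[0,0,0,0]]'
```

```text
t: 9.2
position: [0.6143, 0.1868, 0.1562]
tool_rot: [0.347, 0.938, -0.0, 0.0]
ft_force: [1.6, -0.2, -5.1]
width: 0.0298
t: 9.57
position: [0.6143, 0.1868, 0.1542]
tool_rot: [0.347, 0.938, -0.0, 0.0]
ft_force: [1.5, -2.1, -4.0]
width: 0.0296
```

```bash
python3 -m jog '[[0,0,-1,0],[0,0,0,0]]'; python3 -m jog '[[0,0,-1,0],[0,0,0,0]]'
```

```text
t: 9.82
position: [0.6143, 0.1868, 0.1532]
tool_rot: [0.347, 0.938, -0.0, 0.0]
ft_force: [1.7, -1.7, -3.1]
width: 0.0297
t: 10.07
position: [0.6143, 0.1868, 0.1522]
tool_rot: [0.347, 0.938, -0.0, 0.0]
ft_force: [1.0, -2.0, -3.0]
width: 0.0296
```

```bash
python3 -m jog '[[0,-0.3,-1,0],[0,0,0,0]]'; python3 -m jog '[[0,0,-1,0],[0,0,0,0]]';python3 -m jog '[[0,0,-1,0],[0,0,0,0]]'; python3 -c "
from h import *
print(robot.get_state()['moment'])"
```

```text
t: 10.32
position: [0.6142, 0.1866, 0.1511]
tool_rot: [0.347, 0.938, 0.0, -0.0]
ft_force: [0.8, -0.0, -3.7]
width: 0.0297
t: 10.58
position: [0.6142, 0.1866, 0.1501]
tool_rot: [0.347, 0.938, 0.0, -0.0]
ft_force: [1.0, -1.3, -3.2]
width: 0.0301
t: 10.82
position: [0.6142, 0.1866, 0.1491]
tool_rot: [0.347, 0.938, -0.0, -0.0]
ft_force: [1.0, -0.6, -4.1]
width: 0.0301
[-0.07713276 -0.15482168  0.00481244]
```

There's no upward force 5 mm below the stud-tip height, so the holes are on the studs. I'll keep going down.

```bash
python3 -m jog '[[0,0,-1,0],[0,0,-1,0],[0,0,0,0]]'; python3 -m jog '[[0,0,-1,0],[0,0,-1,0],[0,0,0,0]]';python3 -m jog '[[0,0,-1,0],[0,0,-1,0],[0,0,0,0]]'; python3 -m jog '[[0,0,-1,0],[0,0,0,0],[0,0,0,0]]'
```

```text
t: 11.2
position: [0.6142, 0.1865, 0.147]
tool_rot: [0.347, 0.938, -0.0, -0.0]
ft_force: [1.3, -0.1, -4.2]
width: 0.0295
t: 11.58
position: [0.6142, 0.1865, 0.1451]
tool_rot: [0.347, 0.938, -0.0, -0.0]
ft_force: [0.3, -0.6, -4.6]
width: 0.0299
t: 11.95
position: [0.6142, 0.1865, 0.1431]
tool_rot: [0.347, 0.938, -0.0, -0.0]
ft_force: [0.9, -0.6, -3.9]
width: 0.0303
t: 12.32
position: [0.6142, 0.1865, 0.1422]
tool_rot: [0.347, 0.938, -0.0, -0.0]
ft_force: [0.9, -0.2, -4.4]
width: 0.0302
```

```bash
python3 -m jog '[[0,0,-0.8,0],[0,0,0,0],[0,0,0,0]]'; python3 -m jog '[[0,0,-0.6,0],[0,0,0,0],[0,0,0,0]]'; python3 -m jog '[[0,0,-0.6,0],[0,0,0,0],[0,0,0,0]]'
```

```text
t: 12.7
position: [0.6142, 0.1865, 0.1414]
tool_rot: [0.347, 0.938, -0.0, -0.0]
ft_force: [-0.3, -1.1, -3.6]
width: 0.0298
t: 13.08
position: [0.6142, 0.1865, 0.1408]
tool_rot: [0.347, 0.938, -0.0, -0.0]
ft_force: [-0.5, -0.8, -3.5]
width: 0.0296
t: 13.45
position: [0.6142, 0.1866, 0.1402]
tool_rot: [0.347, 0.938, -0.0, -0.0]
ft_force: [-0.2, -0.4, -3.9]
width: 0.0298
```

```bash
python3 -m jog '[[0,0,-0.5,0],[0,0,0,0],[0,0,0,0]]'; python3 -m jog '[[0,0,-0.3,0],[0,0,0,0],[0,0,0,0]]'
```

```text
t: 13.82
position: [0.6143, 0.1865, 0.1402]
tool_rot: [0.347, 0.938, 0.0, 0.0]
ft_force: [-3.6, -1.8, 2.1]
width: 0.0298
t: 14.2
position: [0.6143, 0.1866, 0.1402]
tool_rot: [0.347, 0.938, -0.0, 0.0]
ft_force: [-5.6, -0.5, 4.6]
width: 0.0298
```

The force rises at TCP 0.1402, exactly the predicted seated height. I'll release and back off.

```bash
python3 -m jog '[[0,0,0.3,0],[0,0,0,0],[0,0,0,0],[0,0,0,0],[0,0,0,0],[0,0,0,0],[0,0,0,0],[0,0,0,0]]' 0
python3 -m jog '[[0,0,8,0],[0,0,20,0],[0,0,30,0],[0,0,40,0],[0,0,40,0],[-30,30,20,0],[-50,50,0,0],[-50,50,0,0],[-50,50,0,0],[-40,40,0,0],[0,0,0,0],[0,0,0,0]]'
python3 - <<'E'
from h import *
f=robot.grab_frame("scene");a=cv2.resize(f["img"][130:230,170:280,::-1],(440,400))
f=robot.grab_frame("top");cv2.imwrite("pics/t3.png",f["img"][:,:,::-1]);b=cv2.resize(f["img"][170:270,160:250,::-1],(360,400))
cv2.imwrite("pics/end.png",np.hstack([a,b]))
old=cv2.imread("pics/top1.png").astype(int)
for n,(u,v) in dict(bottle=(297,137),spool=(303,324),sd=(435,172)).items():
    print(n,np.abs(f["img"][v-30:v+30,u-45:u+45,::-1]-old[v-30:v+30,u-45:u+45]).mean())
E
```

```text
t: 15.2
position: [0.6143, 0.1865, 0.1397]
tool_rot: [0.347, 0.938, 0.0, 0.0]
ft_force: [-0.7, -0.4, -0.2]
width: 0.0864
t: 16.7
position: [0.412, 0.3892, 0.2991]
tool_rot: [0.347, 0.938, 0.001, 0.001]
ft_force: [0.8, 0.0, 0.4]
width: 0.0871
bottle 32.315185185185186
spool 10.765493827160494
sd 8.01388888888889
```

View pics/end.png

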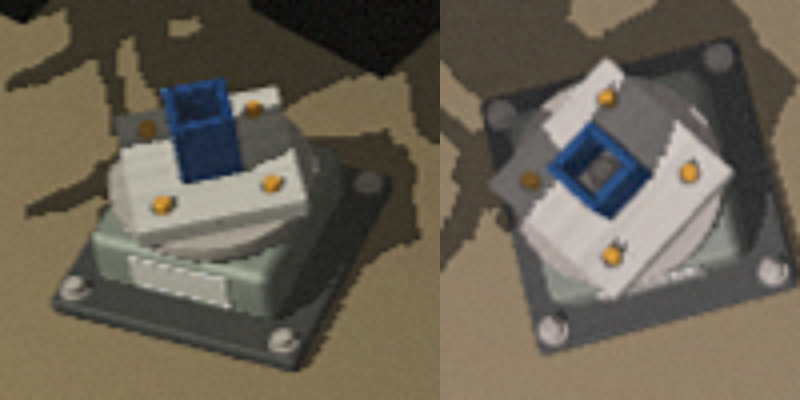

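All four studs show through the holes and the plate lies flat on the face. The bottle patch changed, probably because of shadow, so I'll check its red cap and then hand in.

```bash
python3 - <<'E'
from h import *
for n in("top1","t3"):
    a=cv2.cvtColor(cv2.imread(f"pics/{n}.png"),cv2.COLOR_BGR2HSV)[100:170,260:500]
    m=((a[...,0]<8)|(a[...,0]>172))&(a[...,1]>180)&(a[...,2]>60)
    for s in(slice(0,70),slice(100,240)):print(n,[q.mean().round(1) for q in np.nonzero(m[:,s])])
E
python3 -c "
from bench import robot
print(robot.finish_job())"
```

```text
top1 [np.float64(30.3), np.float64(36.3)]
top1 [np.float64(68.0), np.float64(66.3)]
t3 [np.float64(30.3), np.float64(36.2)]
t3 [np.float64(68.0), np.float64(66.2)]
the job is handed in; nothing more can be done
None
```

The flange is on the drive, fully home and released, and I handed the job in after about 17 s of robot time; no verdict is reported.

- **Fit:** I gripped the blue neck with 25 N and turned the flange about 39° on the way to match the stud angle seen in the top picture. The holes went straight onto the studs, so no searching turn was needed.
- **Force:** The wrist force stayed around 5 N through most of the descent and peaked at about 7 N when I pressed it onto the face. Contact came with the gripper at 140.2 mm, exactly the height expected for a fully seated flange.
- **Last checks:** The final pictures show all four studs through the holes, the plate flat on the face, and the arm well clear. I judged flatness and centring from the pictures and that contact height, and didn't measure them separately.
- **Bystanders:** The bottle's cap and the screwdriver handle are within about 0.1 pixel of where they started. The bottle area had failed a simple picture comparison, most likely because of moving shadows. For the spool I only had that comparison, which showed little change; its position was not measured again, and the gripper did not work near it.

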